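# Sort the shoe-rack tubes into their own stands

### The job

The three steel tubes for the shoe rack all lie in the wrong saddle stands: get each tube into the stand whose oblong base is as long as the tube, lying in both notches and centred lengthwise over the base. The round stand is spare for parking a tube on the way; put tubes down only in stands, never on the mat or bench, and leave the other things alone.

Things in the scene. Friction and masses are not known exactly. Their poses are not given: they have to be found in the camera images.
- tube_short: Short straight round steel tube with black plugs in both ends, 96 mm long, 28 mm in diameter; origin on its axis at mid-length, x along the axis (both ends alike). Starts lying in one of the four parallel stands; fits all. Mass about 70 g.
- tube_middle: Middle straight round steel tube with black plugs in both ends, 142 mm long, 28 mm in diameter; origin on its axis at mid-length, x along the axis (both ends alike). Starts lying in one of the four parallel stands; fits all. Mass about 100 g.
- tube_long: Long straight round steel tube with black plugs in both ends, 190 mm long, 28 mm in diameter; origin on its axis at mid-length, x along the axis (both ends alike). Starts lying in one of the four parallel stands; fits all. Mass about 135 g.
- stand_short: fixed wooden saddle stand, oblong base 96 mm long (x), 60 mm wide, 12 mm thick; the short tube's own stand. Origin: centre of underside; z up, x along a lying tube. Two ribs at x = -30 and +30 mm, each 10 mm thick, 63 high, 57 wide, V-notched (90 degrees) on top, free space between them. A seated tube's axis is 59.8 mm above the origin.
- stand_middle: fixed wooden saddle stand, oblong base 142 mm long (x), 60 mm wide, 12 mm thick; the middle tube's own stand. Origin: centre of underside; z up, x along a lying tube. Two ribs at x = -30 and +30 mm, each 10 mm thick, 63 high, 57 wide, V-notched (90 degrees) on top, free space between them. A seated tube's axis is 59.8 mm above the origin.
- stand_long: fixed wooden saddle stand, oblong base 190 mm long (x), 60 mm wide, 12 mm thick; the long tube's own stand. Origin: centre of underside; z up, x along a lying tube. Two ribs at x = -30 and +30 mm, each 10 mm thick, 63 high, 57 wide, V-notched (90 degrees) on top, free space between them. A seated tube's axis is 59.8 mm above the origin.
- stand_spare: fixed wooden saddle stand, round base 100 mm in diameter, 12 mm thick; the spare stand, empty at the start. Origin: centre of underside; z up, x along a lying tube. Two ribs at x = -30 and +30 mm, each 10 mm thick, 63 high, 57 wide, V-notched (90 degrees) on top, free space between them. A seated tube's axis is 59.8 mm above the origin.
- screwdriver: bystander: screwdriver about 190 mm long, red handle, lying on the bench to the left of the mat; leave alone
- key_bowl: bystander: white bowl, 110 mm across, 45 mm high, right of the mat; origin under its centre; leave alone
- polish_tin: bystander: flat round shoe-polish tin, 72 mm across, 27 mm high, right of the mat; origin under its centre; leave alone
Mind the look-alikes: they are no part of the job. What is shaped like the tube_long but pink is not meant. What is shaped like the stand_middle but yellow is not meant.

How it is judged:
By the outcome, as a careful person would: the job done as asked, in the order asked, and still so for the second after the job is handed in, with the robot touching nothing.
It also fails if it takes over 99 s, if anything falls off the work surface, if the arm or the gripper's body presses on something with over 40 N, if the wrist force passes 120 N, or if a joint passes its speed limit or range.

### The arm

A 6-joint arm with a two-finger parallel gripper is mounted at the origin on the work surface. World frame = base frame: x ahead of the robot, y to its left, z up, the work surface at z = 0. Lengths are in m, angles in degrees, forces in N, time in s.
With the tool pointing down it reaches from about 0.275 to 0.825 m from the base axis. Payload 4.9 kg.
Tool frame: the origin (TCP) lies on the centre line of the jaws, within the pads' length; the fingertips stand 22 mm ahead of it and the grasp point (between the pads) lies 3 mm ahead of it; z points along the fingers, y is the line along which they close (so a half turn about z gives the same grasp; the last joint's range is limited). The gripper opens to 85 mm and grips with 20 to 120 N. Pads are 22 mm wide; open, the fingers measure 114 mm over their backs; the gripper's body (76 mm by 85 mm) begins 54 mm behind the grasp point. The pads swing forward as they close: fully open they stand 13 mm farther back than shut.
Start: joints at [55.394, 18.69, -11.035, 60.275, 0, 82.311], TCP at [0.249, 0.49, 0.253] pointing down, gripper open.
Joint ranges: [-152.03, 152.03], [-55.5, 102.48], [-74.3, 77.21], [-110.64, 120.58], [-84.22, 78.4], [-180, 180]. Speed limits (degrees/s): [147.25, 147.25, 180, 180, 180, 180].

### API

Orientations are given as [roll, pitch, yaw] about the fixed x, y, z axes, in that order (R = Rz(yaw) Ry(pitch) Rx(roll)).
In Python, from workcell import arm gives the robot as it stands. Calls block until the motion is done:
- arm.goto(position, orientation): joint-space move of the TCP to a pose.
- arm.move_l(position, orientation=None, rate=0.15, stop_force=None): straight line of the TCP; orientation=None keeps the orientation; rate is the mean speed in m/s. With stop_force (N) it stops when the force on the tool has changed by that much, and returns True; else False.
- arm.movej(angles): joint-space move.
- arm.gripper_to(opening): finger opening in m; the grip force is fixed at half the most; returns when the fingers have stopped.
- arm.dwell(seconds).
- arm.inverse_kinematics(position, orientation): joint angles nearest the present ones, or None.
- arm.get_image(name): name is "scene" or "side" or "wrist"; returns (picture, depth): 384x512x3 uint8, blue, green, red; 384x512 float32, m along the optical axis (not along the pixel's ray), 0 where there is no reading.
- arm.get_calibration(name): a dict with "camera_matrix" (3x3 intrinsics, pixels), "eye" and "orientation" of the camera in the world; the wrist camera has in their place "tool_from_camera" (4x4, takes a point from camera to tool coordinates, whose origin is the TCP and whose axes are the flange's). Camera axes: x right, y up, looking along -z (the intrinsics and any distortion apply to the point x, -y, -z); pixel columns grow to the right and rows downward; lengths in m; the calibration is good to about 2 mm. A picture is of the moment at which its call begins: read the wrist's pose just before it. get_calibration takes no time and is no camera call.
A pose or a line that the arm cannot do raises arm.PlanningError and nothing moves.
- arm.finish_job(): hands the job in; it is judged then, once.
Readings, each from a call of its own:
- arm.get_t(): time.
- arm.get_qpos(): joint angles.
- arm.get_qd(): joint speeds.
- arm.get_tau(): joint torques, N m.
- arm.get_position(): TCP position.
- arm.get_orientation(): TCP orientation.
- arm.get_force(): force on the tool from outside, world axes, zero at the start.
- arm.get_wrist_torque(): the same for the moment, N m.
- arm.get_opening(): finger opening in m.
- arm.get_gripper_force(): force on a finger pad.
Only numpy, scipy, OpenCV 4.12 (cv2) and the standard library are available. Lean on these libraries where they do the work, as an engineer would, in place of code of your own. Each camera call takes 0.05 s, during which the arm holds its last target. There are 200 camera calls.

## Working session

There is one attempt and no reset: what is moved stays moved. The work goes in short steps, each a Python script; the robot and the scene stay as the last script left them, time stands still between calls to the robot, and variables do not carry over. Pictures are saved under pics/ and viewed, at most 14 in all, crops included, and the job is handed in when it is done.

```bash
mkdir -p pics; python3 - <<'E'
from workcell import arm
import cv2,numpy as np
for n in("scene","side"):
    p,d=arm.get_image(n); cv2.imwrite(f"pics/{n}0.png",p); np.savez(f"{n}0.npz",p=p,d=d)
    print(n,arm.get_calibration(n))
print(arm.get_calibration("wrist"),arm.get_t())
E
```

```text
scene {'camera_matrix': array([[406.38142689,   0.        , 249.26781966],
       [  0.        , 406.38142689, 189.18532034],
       [  0.        ,   0.        ,   1.        ]]), 'eye': array([ 1.55856031, -0.03140194,  0.87076545]), 'orientation': array([52.46620543, -1.27992649, 87.62586057])}
side {'camera_matrix': array([[499.90984972,   0.        , 247.37289864],
       [  0.        , 499.90984972, 185.21174401],
       [  0.        ,   0.        ,   1.        ]]), 'eye': array([ 0.27711845, -0.95926332,  1.2378029 ]), 'orientation': array([ 40.21469029,  -0.32682177, -14.22238145])}
{'camera_matrix': array([[344.97089872,   0.        , 256.79926286],
       [  0.        , 344.97089872, 193.87842748],
       [  0.        ,   0.        ,   1.        ]]), 'tool_from_camera': array([[-2.93254242e-06,  9.49400645e-01,  3.14067533e-01,
         7.98315328e-02],
       [ 9.99999943e-01,  1.08395952e-04, -3.18334862e-04,
        -1.42325135e-03],
       [-3.36270972e-04,  3.14067514e-01, -9.49400592e-01,
        -1.20398134e-01],
       [ 0.00000000e+00,  0.00000000e+00,  0.00000000e+00,
         1.00000000e+00]])} 0.1
```

View pics/scene0.png

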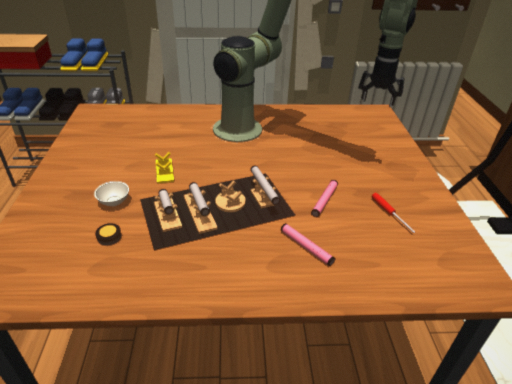

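View pics/side0.png

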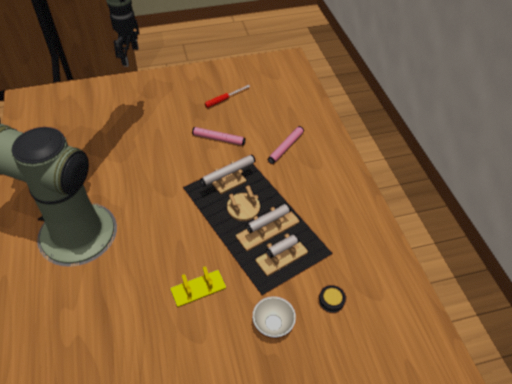

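The scene view shows four stands on the dark mat. The tubes sit at short (166,203), middle (200,198) and long (264,184), with the empty round stand at (230,195). The side view shows the same tubes at (283,246), (269,218) and (230,170), with the spare at (243,206). The pink tubes and the yellow stand are off the mat.

```bash
cat > h.py <<'E'
from workcell import arm
import cv2,numpy as np
from scipy.spatial.transform import Rotation as Ro
F=np.diag([1,-1,-1.])
def pose(n):
    c=arm.get_calibration(n);K=c["camera_matrix"]
    if n=="wrist":
        T=np.eye(4);T[:3,:3]=Ro.from_euler("xyz",arm.get_orientation(),degrees=True).as_matrix();T[:3,3]=arm.get_position()
        T=T@c["tool_from_camera"];return K,T[:3,:3],T[:3,3]
    return K,Ro.from_euler("xyz",c["orientation"],degrees=True).as_matrix(),np.array(c["eye"])
def ray(P,u,v):
    K,R,t=P;return R@F@np.linalg.solve(K,np.array([u,v,1.]))
def deproj(P,d,u,v): return P[2]+ray(P,u,v)*d[int(v),int(u)]
def onz(P,u,v,z): r=ray(P,u,v);return P[2]+r*(z-P[2][2])/r[2]
def cloud(P,d):
    K,R,t=P;v,u=np.mgrid[:d.shape[0],:d.shape[1]]
    q=np.stack([(u-K[0,2])/K[0,0]*d,(v-K[1,2])/K[1,1]*d,d],-1)
    return q@(R@F).T+t
def grab(f):
    P=pose("wrist");p,d=arm.get_image("wrist");cv2.imwrite(f"pics/{f}.png",p)
    np.savez(f"{f}.npz",p=p,d=d,K=P[0],R=P[1],t=P[2]);return P,p,d
E
python3 - <<'E'
from h import *
for n,px in(("side",dict(lA=(207,182),lB=(250,160),l=(230,170),spare=(243,207),m=(269,218),s=(283,246),mat1=(188,188),mat2=(267,284),mat3=(325,250),bowl=(273,318))),("scene",dict(l=(264,184),spare=(230,197),m=(200,198),s=(166,203)))):
    z=np.load(f"{n}0.npz");P=pose(n)
    for k,(u,v) in px.items():print(n,k,deproj(P,z["d"],u,v).round(3))
E
```

```text
side lA [0.409 0.04  0.068]
side lB [0.56  0.094 0.073]
side l [0.489 0.072 0.068]
side spare [ 0.503 -0.04   0.014]
side m [ 0.557 -0.137  0.067]
side s [ 0.566 -0.246  0.077]
side mat1 [0.352 0.085 0.004]
side mat2 [ 0.505 -0.31   0.003]
side mat3 [ 0.699 -0.244  0.004]
side bowl [ 0.493 -0.411  0.004]
scene l [0.496 0.079 0.074]
scene spare [ 0.539 -0.033  0.056]
scene m [ 0.571 -0.126  0.078]
scene s [ 0.595 -0.227  0.079]
```

```bash
python3 - <<'E'
from h import *
print(arm.get_orientation())
a=np.radians(20);ux=np.array([np.cos(a),np.sin(a),0]);uy=np.array([-np.sin(a),np.cos(a),0])
c=np.array([.53,-.09,.30])
for i,s in enumerate((.06,-.06)):
    o=[180,0,20]
    arm.goto(c+ux*.06+uy*s,o); arm.dwell(.2)
    grab(f"w{i}"); print(arm.get_position(),arm.get_qpos(),arm.get_t())
cv2.imwrite("pics/w01.png",cv2.resize(cv2.imread("pics/w0.png"),(800,600)))
E
```

```text
[-1.79913383e+02 -1.20680824e-02  1.53084249e+02]
[ 0.56584024 -0.01248113  0.29999643] [-8.73612837e+00  1.89533510e+01 -3.75672432e+00  6.72915963e+01
  1.18134230e-03  1.51200636e+02] 2.4917
[ 0.60676902 -0.12470309  0.30032513] [-1.84413759e+01  2.49320916e+01  5.16544140e+00  7.02225433e+01
  8.64168737e-03  1.41465767e+02] 3.2917
```

View pics/w01.png

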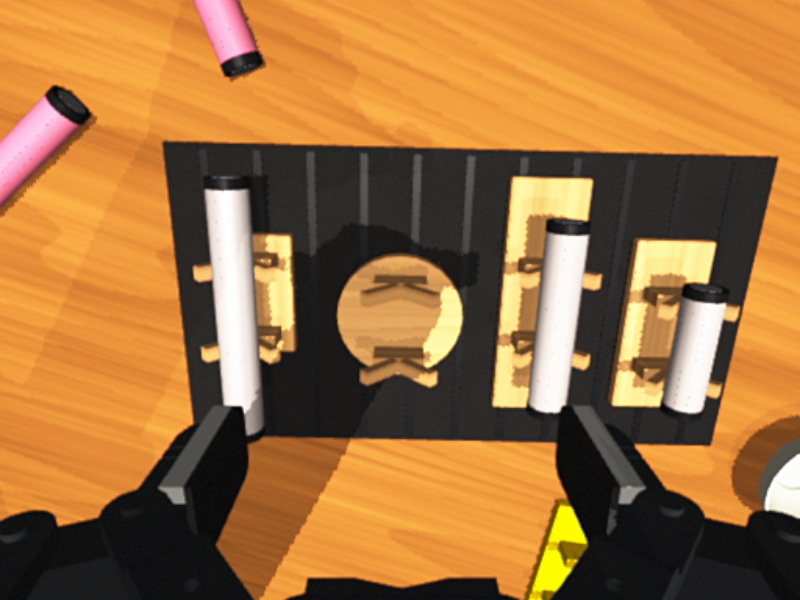

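View pics/w1.png

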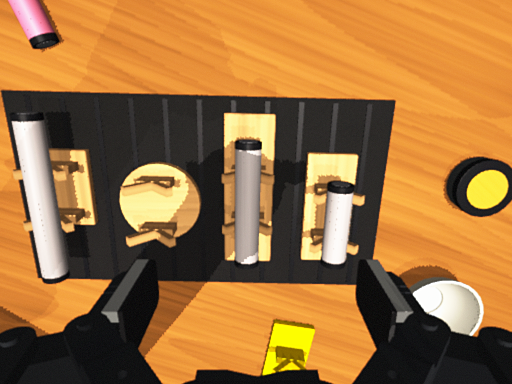

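Wrist view 0 (at 800x600) shows these tubes and stands:

| Tube | Pixel | Current stand | Base pixel |
|---|---|---|---|
| long | (232,305) | short base | (275,292) |
| middle | (560,315) | long base | (545,290) |
| short | (697,348) | middle base | (665,320) |

The spare is empty at (400,315). View 1 agrees. Next I fit the positions from the depth clouds of both views.

```bash
cat > meas.py <<'E'
from h import *
a=np.radians(20);U=np.array([[np.cos(a),np.sin(a),0],[-np.sin(a),np.cos(a),0],[0,0,1]])
def load(f):
    z=np.load(f+".npz");P=(z["K"],z["R"],z["t"]);return z["p"],cloud(P,z["d"]),z["d"]
def rects(f):
    p,X,d=load(f);hsv=cv2.cvtColor(p,cv2.COLOR_BGR2HSV);out=[]
    Z=X[...,2];W=X@U.T
    ok=(d>0)&(X[...,0]>.3)&(np.abs(W[...,1]+.09-.53*0+.18)<.32)
    for nm,m in(("tube",ok&(Z>.05)&(Z<.1)&(hsv[...,1]<90)),("base",ok&(Z>.009)&(Z<.021)&(hsv[...,1]>60)&(hsv[...,2]>60))):
        n,l,s,c=cv2.connectedComponentsWithStats(m.astype(np.uint8))
        for i in range(1,n):
            if s[i,4]<250: continue
            q=X[l==i];r=cv2.minAreaRect((q[:,:2]*1000).astype(np.float32))
            print(f,nm,s[i,4],c[i].round(),"c",np.round(r[0],1),"size",np.round(r[1],1),"ang",round(r[2],1),"z",np.percentile(q[:,2],[10,50,95]).round(4))
if __name__=="__main__":
    rects("w0");rects("w1")
E
python3 meas.py
```

```text
w0 tube 4215 [150. 189.] c [484.   78.9] size [190.4  28.6] ang 19.2 z [0.0679 0.0748 0.0776]
w0 tube 3244 [356. 202.] c [ 557.  -135.1] size [142.6  33.5] ang 18.5 z [0.0689 0.0752 0.0779]
w0 tube 2369 [444. 224.] c [ 570.1 -238.4] size [97.3 37.4] ang 19.2 z [0.0656 0.0747 0.0779]
w0 base 3746 [337. 171.] c [ 556.1 -132.8] size [190.   60.8] ang 18.5 z [0.0143 0.0155 0.017 ]
w0 base 1391 [177. 184.] c [488.6  64.9] size [96.1 29.7] ang 19.0 z [0.014  0.0154 0.0169]
w0 base 3382 [418. 198.] c [ 568.9 -234.1] size [141.8  60.6] ang 18.7 z [0.014  0.0155 0.017 ]
w0 base 3523 [255. 199.] c [508.6 -32.7] size [92.7 99.7] ang 18.1 z [0.0144 0.0155 0.0169]
w0 base 805 [358. 348.] c [ 342.7 -258.7] size [87.4 36.2] ang 9.4 z [0.0103 0.0114 0.0165]
w1 tube 5054 [ 40. 194.] c [482.5  83. ] size [190.4  37.2] ang 18.7 z [0.0644 0.0744 0.0775]
w1 tube 3119 [247. 203.] c [ 556.2 -133.6] size [143.2  27.6] ang 18.4 z [0.0699 0.0753 0.0777]
w1 tube 2143 [336. 224.] c [ 569.6 -236.7] size [96.9 32.5] ang 18.5 z [0.0686 0.075  0.0777]
w1 base 2064 [249. 136.] c [ 612.4 -114.3] size [71.2 59.2] ang 18.5 z [0.0144 0.0155 0.0169]
w1 base 2119 [ 75. 184.] c [486.8  71.5] size [95.4 44.7] ang 19.0 z [0.0137 0.0153 0.017 ]
w1 base 2572 [322. 190.] c [ 569.2 -234.5] size [141.2  60.2] ang 18.7 z [0.0142 0.0154 0.0169]
w1 base 3526 [162. 199.] c [508.6 -33.7] size [93.  98.7] ang 10.4 z [0.0143 0.0154 0.0169]
w1 base 390 [229. 201.] c [ 533.8 -116.1] size [55.7 12.9] ang 18.5 z [0.0144 0.0154 0.0167]
w1 base 434 [266. 202.] c [ 548. -160.] size [56.  14.9] ang 20.2 z [0.0143 0.0155 0.0168]
w1 base 257 [229. 246.] c [ 477.7 -134.4] size [40.6 12.8] ang 17.0 z [0.0141 0.0154 0.0166]
w1 base 293 [264. 247.] c [ 492.1 -178.1] size [39.4 15.1] ang 18.1 z [0.0144 0.0154 0.0166]
w1 base 1301 [288. 342.] c [ 346.5 -270.4] size [86.4 60.1] ang 9.8 z [0.0102 0.0113 0.0167]
```

```bash
cat > mv.py <<'E'
from h import *
Y=18.6;c,s=np.cos(np.radians(Y)),np.sin(np.radians(Y))
def uv(x,y): return np.array([c*x+s*y,-s*x+c*y])
def xy(u,v): return np.array([c*u-s*v,s*u+c*v])
A={"short":xy(.484,-.0795),"long":xy(.4847,-.3035),"middle":xy(.4645,-.404)}
A["spare"]=np.load("spare.npy") if __import__("os").path.exists("spare.npy") else None
O=[180,0,Y];ZG=.0665;ZT=.17
def P(q,z): return [q[0],q[1],z]
def pick(k,off=0):
    q=A[k];arm.gripper_to(.055)
    arm.move_l(P(q,ZT),O,rate=.25);arm.move_l(P(q,ZG),rate=.12,stop_force=8)
    arm.gripper_to(.02);o,f=arm.get_opening(),arm.get_gripper_force();arm.move_l(P(q,ZT),rate=.12)
    print("pick",k,"open",o,arm.get_opening(),"F",f)
def place(k):
    q=A[k];arm.move_l(P(q,ZT),O,rate=.22);arm.move_l(P(q,ZG+.012),rate=.12)
    hit=arm.move_l(P(q,ZG-.003),rate=.03,stop_force=6);z=arm.get_position()[2]
    arm.gripper_to(.055);arm.move_l(P(q,ZT),rate=.12);print("place",k,hit,z,"t",arm.get_t())
E
python3 - <<'E'
from mv import *
from meas import load
o=[]
for f in("w0","w1"):
    p,X,d=load(f);q=X[(d>0)&(X[...,2]>.05)&(np.hypot(X[...,0]-.509,X[...,1]+.033)<.055)]
    w=np.array([uv(*t) for t in q[:,:2]]);print(f,len(w),np.percentile(w,[1,99],axis=0).round(4),q[:,2].max())
    o.append(np.percentile(w,[1,99],axis=0).mean(0))
m=np.mean(o,0);print(m)
m=[m[0],-.1937] if abs(m[0]-.475)<.01 else [.474,-.1937]
np.save("spare.npy",xy(*m))
import mv;A["spare"]=np.load("spare.npy")
pick("middle");place("spare")
# view from near
a=np.array([.53,-.09,.30]);b=xy(.5395,-.25)
arm.move_l(P(b,.30),O,rate=.3);arm.dwell(.2);grab("w2")
E
python3 -c "import meas;meas.rects('w2')"
```

```text
w0 812 [[ 0.4331 -0.2208]
 [ 0.5031 -0.1653]] 0.06791999537345417
w1 815 [[ 0.4331 -0.221 ]
 [ 0.5029 -0.1659]] 0.06727373780477602
[ 0.46806147 -0.19325519]
pick middle open 0.026119213598599474 0.026586381108839267 F 58.57123553752899
place spare True 0.06888937946904311 t 10.725
w2 tube 4677 [100. 201.] c [483.6  79.5] size [190.5  29.2] ang 18.7 z [0.0661 0.0747 0.0776]
w2 tube 3178 [306. 205.] c [ 556.1 -133.6] size [143.5  28.9] ang 18.5 z [0.0695 0.0752 0.0777]
w2 tube 2119 [206. 222.] c [505.2 -34.2] size [97.4 27.6] ang 18.9 z [0.0688 0.0752 0.0777]
w2 base 3202 [294. 166.] c [ 556.8 -132.8] size [188.4  60.3] ang 18.7 z [0.0143 0.0155 0.0168]
w2 base 3943 [378. 201.] c [ 569.  -234.2] size [141.5  60.5] ang 18.8 z [0.0143 0.0155 0.017 ]
w2 base 1750 [130. 190.] c [487.7  68.5] size [95.4 37.4] ang 18.5 z [0.0139 0.0153 0.0171]
w2 base 2637 [215. 202.] c [508.6 -33.3] size [92.8 98.6] ang 13.7 z [0.0143 0.0154 0.0167]
w2 base 541 [322. 350.] c [ 341.5 -251.7] size [87.  21.6] ang 9.5 z [0.0101 0.0113 0.015 ]
```

View pics/w2.png

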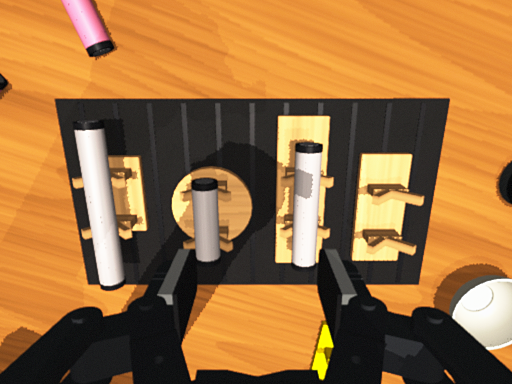

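The short tube lies in both notches of the spare at (205,222), and the middle stand at (385,205) is empty. The tube landed within 1 mm of its target, so I carry on with the other transfers.

```bash
python3 - <<'E'
from mv import *
pick("long");place("middle")
pick("short");place("long")
pick("spare");place("short")
arm.move_l(P(xy(.5395,-.25),.30),O,rate=.3);arm.dwell(.2);grab("w3");print(arm.get_t())
E
python3 -c "import meas;meas.rects('w3')"
```

```text
pick long open 0.026263313059318352 0.02622905812037755 F 58.5167133808136
place middle True 0.06860880279498927 t 18.325
pick short open 0.02627856552367562 0.026621203793093438 F 58.476263880729675
place long True 0.06852732163578464 t 26.25
pick spare open 0.0262447527635459 0.02617070075103097 F 58.47326874732971
place short True 0.06888141448658697 t 32.8083
33.95
w3 tube 4155 [306. 203.] c [ 556.  -134.2] size [190.8  30.4] ang 18.5 z [0.0698 0.0753 0.0778]
w3 tube 3249 [395. 223.] c [ 570.2 -237.7] size [142.7  35.6] ang 18.6 z [0.0675 0.075  0.0777]
w3 tube 2438 [101. 208.] c [482.9  82.2] size [97.1 34.4] ang 18.6 z [0.0663 0.0746 0.0776]
w3 base 2586 [290. 176.] c [ 556.2 -132.9] size [189.8  60.1] ang 18.6 z [0.0143 0.0155 0.0169]
w3 base 2570 [370. 200.] c [ 568.5 -234. ] size [142.5  60.4] ang 18.2 z [0.0141 0.0155 0.017 ]
w3 base 1886 [128. 188.] c [484.   78.8] size [96.1 59.7] ang 19.1 z [0.0138 0.0153 0.0169]
w3 base 3492 [213. 204.] c [508.6 -33. ] size [92.7 99.1] ang 15.3 z [0.0144 0.0155 0.0169]
w3 base 543 [322. 350.] c [ 342.3 -251.9] size [87.8 22.6] ang 9.9 z [0.0102 0.0113 0.014 ]
```

View pics/w3.png

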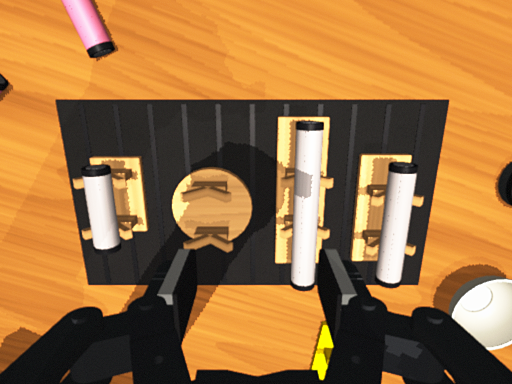

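All three tubes are in their own stands: short (101,208), long (306,203) and middle (395,223). Each is centred lengthwise to within about 1 mm, with its top at 77.7 mm, so it sits in both notches.

```bash
python3 -c "
from workcell import arm
print(arm.finish_job())"
```

```text
the job is handed in; nothing more can be done
None
```

The job is handed in: all three tubes lie in their own stands, each centred lengthwise to about 1 mm, after about 34 s on the robot's clock.

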